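# Check the depth of a milled slot with a blade depth gauge

### The job

Take the digital depth gauge out of its wooden rest and check the depth of the narrow, deep slot in the aluminium block clamped in the tilted vice: slide the gauge's flat blade edgewise down into that slot at the scribed line until it stands on the slot's floor, with the gauge's base square across the slot and sitting flush on the sloping face. Keep it pressed there lightly, with about 1 kg (10 N), and finish while still gripping the gauge and holding it steady in that position - do not let go or put it down. Never press hard, and leave the setting of the vice and everything else on the bench as it is.

Things in the scene. Friction and masses are not known exactly. Their poses are not given: they have to be found in the camera images.
- gauge: Digital blade depth gauge, 0.2 kg, upright in the rest. Origin: middle of its base's underside; z up, x along the blade's width, y along the base. Steel base 18 (x) x 64 (y) x 10 mm; 14 mm round stem to z 26; grey flat-sided housing 24 (x) x 48 (y) mm, z 26 to 80, display on -x; cap 10 mm thick to z 90. Grip the 48 mm sides (or 24 mm faces) at about z 55.
- gauge_blade (a joint): How far the gauge's spring-loaded blade is pushed up into the base (m): 0 = fully out, at most 0.012. Spring: 1 N at 0, rising 0.1 N per mm. The slot is 24 mm deep, so it reads 0.006 with the base flush and the blade on the slot's floor.
- blade_tip (a point): Middle of the lower end of the gauge's flat steel blade: 3 mm thick (gauge y), 10 mm wide (gauge x); it sticks 30 mm out below the middle of the base when fully out.
- mark (a point): Where the scribed line crosses the middle of the slot to check, level with the face. z: square out of the face, x: along the slot (uphill), y: across. The slot, 8 mm wide, 24 mm deep, runs through from x -36 to +24. The face reaches to y -32 (edge) and to +37, where a shallow 14 mm groove (not to be used) begins. A thin dark line is scribed at x 0. Jaws 14 mm below the face.
- vice_tilt (a joint): Tilt of the vice's upper part (rad), 0 = face level; positive leans the block's face towards the vice's -x side (the robot). Clamped with 25 N m: it does not give under ordinary pushes. The block is clamped between the jaws and does not move in them.
- vice: Small steel tilting vice holding an aluminium block, fixed to the bench. Origin: middle of its base's underside; base 130 (x) x 128 (y) mm; tilt axis along y, 52 mm up. Block 60 (x) x 100 (y) mm, its face 62 mm above the axis; point mark at x 6, y -18 mm of the axis's middle when level.
- rest: Wooden gauge rest, 80 (x) x 170 (y) x 45 mm high, fixed to the bench, origin in the middle of its underside. The gauge stands at its y +35 with its blade hanging in a slot 38 mm deep and its base on the top, between two strips 5 mm high; the plug gauge stands in a hole at y -60.
- plug: Steel plug gauge, 90 mm long, 21 mm thick handle, standing in the rest its top 97 mm above the bench; leave it. Origin at its lower end.
- bearing: Steel bearing ring, 42 mm across, 12 mm high, lying between the vice and the rest; leave it.
- flange: Dark steel flange with stub, 44 mm across, 26 mm high; leave it.
- jawblock: Small black block 36 x 28 x 20 mm; leave it.
- screwdriver: Screwdriver, 170 mm long, lying at the left; leave it.
- tray: Black plastic parts tray 110 x 260 x 32 mm at the far side; leave it.
- hexkey: Small L-shaped hex key, 80 x 22 mm, lying at the right; leave it.
There are look-alikes about, which are no part of the job. Of the things that look like the rest, the smaller one is meant. Leave any yellow look-alike of the gauge alone.

How it is judged:
By the outcome, as a careful person would: the job done as asked, in the order asked, and still so for the second after the job is handed in, while the arm keeps its last pose, push and grip.
It also fails if it takes over 45 s, if anything falls off the work surface, if the arm or the gripper's body presses on something with over 40 N, if the wrist force passes 120 N, or if a joint passes its speed limit or range.

### The arm

A 6-joint arm with a two-finger parallel gripper is mounted at the origin on the work surface. World frame = base frame: x ahead of the robot, y to its left, z up, the work surface at z = 0. Lengths are in mm, angles in rad, forces in N, time in s.
With the tool pointing down it reaches from about 300 to 775 mm from the base axis. Payload 14.6 kg.
Tool frame: the origin (TCP) lies midway between the tips of the shut fingers; the grasp point (between the pads) lies 19 mm behind it (manip.grasp_offset is the distance from the TCP to the grasp point, in mm); z points along the fingers, y is the line along which they close (so a half turn about z gives the same grasp; the last joint's range is limited). The gripper opens to 94 mm and grips with 3 to 60 N. Pads are 16 mm wide; open, the fingers measure 119 mm over their backs; the gripper's body (75 mm by 177 mm) begins 78 mm behind the grasp point.
Start: joints at [-1.351, 0.3, 1.521, -0, 1.321, -0.067], TCP at [155.579, -527.526, 183.846] pointing down, gripper open.
Joint ranges: [-3.03, 3.03], [-0.79, 2.21], [0.23, 2.52], [-1.04, 4.18], [0, 3.07], [-2.55, 2.55]. Speed limits (rad/s): [2.22, 2.22, 2.57, 3.14, 3.14, 3.14].

### API

Orientations are given as [roll, pitch, yaw] about the fixed x, y, z axes, in that order (R = Rz(yaw) Ry(pitch) Rx(roll)).
In Python, from cell import manip, viewer gives the robot as it stands. The module is installed in compiled form; this text tells all that it offers.
- The arm moves only by the tool move_arm, never from a script. Its argument "moves" is a list of rows, each a list of 4 numbers: the shift along the tool's x, y, z in m, then the turn about the tool's z in rad. A call has 1 to 12 rows; each row is the pose to reach, as a shift and turn from the pose commanded when the call began, along the tool's axes at that moment; what a row does not reach only later rows make up. A row lasts 1/10 s, in which the tool goes at most 50 mm and 8.59 degrees, less where a joint would pass 70% of its speed; a pose out of reach is approached as far as the arm can. A call with a gripper value outside its range is refused whole. "jaw" is the finger opening in m, from 0 to 0.094, set as the call begins (left out, the last holds). The fingers move at their own pace and stop on an object; "squeeze" is the grip in N (left out, the last holds). Time passes only in rows, so rows that repeat a pose let the fingers close. It gives the time, the measured TCP pose, the force, the opening and the grip force at its end, in the units of the state.
- manip.read_state(): the state, without advancing time (a new reading comes with each control period).
- viewer.camera(name): name is "scene" or "top" or "wrist"; returns a dict with "frame" (420x560x3 uint8, blue, green, red), "z_map" (420x560 float32, mm along the optical axis (not along the pixel's ray), 0 where there is no reading), "fx", "fy", "cx", "cy" (pixels), "origin" and "orientation" of the camera in the world. Camera axes: x right, y down, z forward; pixel columns grow to the right and rows downward; lengths in mm; the calibration is good to about 2 mm. A picture is of the moment at which its call begins.
- manip.sign_off(): hands the job in; it is judged then, once.
The state is a dict: "clock": time; "joints": joint angles; "qd": joint speeds; "effort": joint torques, N m; "eef_pos": TCP position; "eef_rot": TCP orientation; "wrist_force": force on the tool from outside, world axes, zero at the start; "moment": the same for the moment, N m; "finger_gap": finger opening in mm; "finger_force": force on a finger pad.
Only numpy, scipy, OpenCV 4.12 (cv2) and the standard library are available. Lean on these libraries where they do the work, as an engineer would, in place of code of your own. Each camera call takes 0.05 s, during which the arm holds its last target. There are 200 camera calls.

## Working session

There is one attempt and no reset: what is moved stays moved. The work goes in short steps, Python scripts to look and compute and a tool call to move; the robot and the scene stay as the last step left them, time stands still between calls to the robot, and variables do not carry over. Pictures are saved under pics/ and viewed, at most 10 in all, crops included, and the job is handed in when it is done.

Besides the shell and the picture viewer there is one more tool, called after "Emit:" in YAML: its name, and indented under it one key for each argument. move_arm: Moves the arm, as the interface text tells. Its arguments: {"type":"object","properties":{"moves":{"type":"array"},"jaw":{"type":"number"},"squeeze":{"type":"number"}},"required":["moves"]}

```bash
mkdir -p pics
cat > h.py <<'E'
import numpy as np, cv2
from scipy.spatial.transform import Rotation as R
from cell import manip, viewer
def cam(n):
    c=viewer.camera(n); o=np.array(c['orientation'],float)
    c['Rm']=R.from_euler('xyz',o).as_matrix() if o.shape==(3,) else (o if o.shape==(3,3) else R.from_quat(o).as_matrix())
    c['o']=np.array(c['origin'],float); return c
def cloud(c):
    v,u=np.mgrid[:420,:560]; z=c['z_map']
    P=np.stack([(u-c['cx'])/c['fx']*z,(v-c['cy'])/c['fy']*z,z],-1)
    W=P@c['Rm'].T+c['o']; W[z<=0]=np.nan; return W
def proj(c,p):
    q=(np.array(p)-c['o'])@c['Rm']; return q[0]/q[2]*c['fx']+c['cx'],q[1]/q[2]*c['fy']+c['cy']
def ray(c,u,v,z):
    d=c['Rm']@np.array([(u-c['cx'])/c['fx'],(v-c['cy'])/c['fy'],1]); return c['o']+d*(z-c['o'][2])/d[2]
E
python3 - <<'E'
from h import *
for n in ['scene','top','wrist']:
    c=cam(n); print(n,c['origin'],c['orientation'],c['fx'],c['cx'],c['cy'])
    np.savez('pics/'+n+'1.npz',f=c['frame'],z=c['z_map'],W=cloud(c))
    if n!='wrist': cv2.imwrite('pics/'+n+'1.png',cv2.resize(c['frame'],(800,600),interpolation=cv2.INTER_CUBIC))
    W=cloud(c); print(np.nanpercentile(W[...,2],[1,20,50,99]))
s=manip.read_state(); print(s, manip.grasp_offset)
E
```

```text
scene [ 888.23837096 -623.33631537  622.94605356] [-2.18273836  0.01925824  0.52094205] 415.2941065744287 278.38223419451487 209.02988960242507
[-7.53972933e+02 -1.80557614e+00  6.90553260e-01  4.72328319e+02]
top [ 314.30234335   13.448711   1017.99834987] [-2.90605763e+00  1.54472771e-03 -1.63652178e+00] 385.7789275087728 279.6681642450098 207.54408095145172
[-6.58317779e+02 -3.25866481e+00  1.15593437e-01  6.88313095e+02]
wrist [ 220.73423212 -508.8177823   384.53690091] [ 2.90181728e+00  8.71667897e-04 -1.28391360e+00] 311.3010242597248 277.78293913499135 216.36130582679667
[-1.75184862e+00  1.87842746e-01  1.40725781e+00  3.41031164e+02]
{'clock': 0.15, 'joints': array([-1.35060494e+00,  3.00292031e-01,  1.52140400e+00,  1.80506902e-05,
        1.32069399e+00, -6.65682978e-02]), 'qd': array([ 0.00091764, -0.00090144, -0.00127471, -0.00186116, -0.00018222,
       -0.00034063]), 'effort': array([-1.59537576e-03, -5.31961620e+01, -3.52821171e+01,  7.08008115e-02,
        2.36275792e-02, -6.09222207e-05]), 'eef_pos': array([ 155.53996216, -527.3388148 ,  183.45947917]), 'eef_rot': array([-3.14079822e+00, -7.04868184e-05,  2.86755183e-01]), 'wrist_force': array([0.05569821, 0.21087489, 0.1510316 ]), 'moment': array([ 0.02988889,  0.02264845, -0.04481208]), 'finger_force': 0.0, 'finger_gap': 93.76436251555046} 18.8
```

View pics/scene1.png

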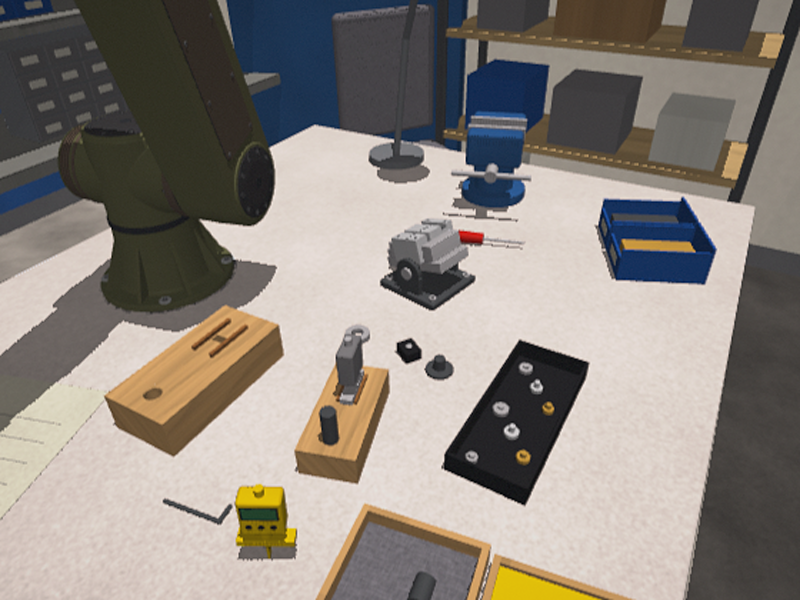

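View pics/top1.png

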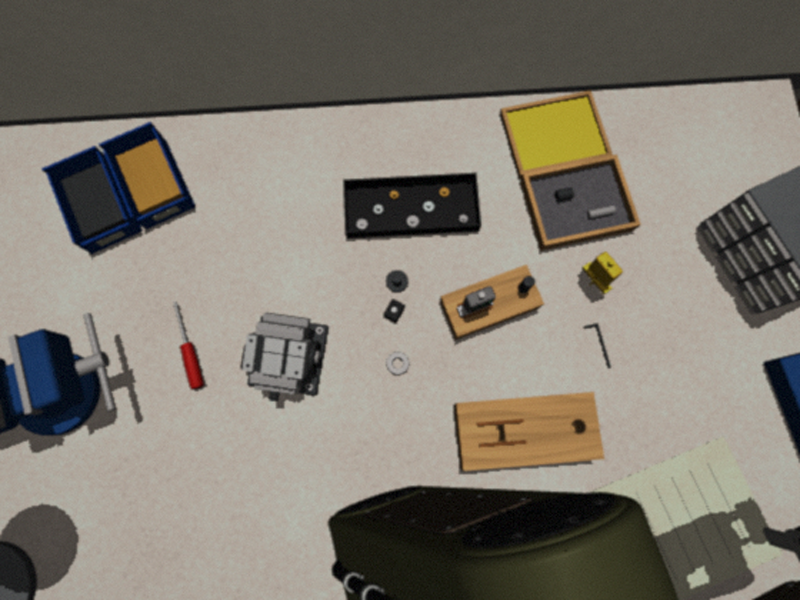

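The grey gauge stands in the smaller rest, at scene (350,365) and top (480,297). These could be mistaken for something in the job:
- **Yellow gauge:** top (603,270).
- **Larger, empty rest:** top (530,430).
- **Blue bench vice:** top (45,380). The vice I want is the grey one at (283,355).

I'll check the choice in a crop and measure.

```bash
cat > m.py <<'E'
from h import *
for n in ['top','scene']:
    d=np.load(f'pics/{n}1.npz'); W=d['W']; f=d['f']
    z=W[...,2]
    # small rest + gauge region
    box=(W[...,0]>350)&(W[...,0]<620)&(W[...,1]>-360)&(W[...,1]<0)
    if n=='top':
        print('px->world rest',W[208,336],W[248,198])
    for lo,hi,l in [(40,48,'top45'),(118,142,'cap'),(90,101,'plug')]:
        m=box&(z>lo)&(z<hi); k,lab,st,ce=cv2.connectedComponentsWithStats(m.astype(np.uint8))
        for i in range(1,k):
            if st[i,4]>15:
                P=W[lab==i]; r=cv2.minAreaRect(P[:,:2].astype(np.float32)); print(n,l,st[i,:],'c',np.round(r[0],1),'wh',np.round(r[1],1),'a',round(r[2],1),'z',np.round(np.median(P[:,2]),1),'mean',P.mean(0).round(1))
    vb=(W[...,0]>250)&(W[...,0]<520)&(W[...,1]>100)&(W[...,1]<320)&(z>60)
    print(n,'vice',W[vb].min(0).round(),W[vb].max(0).round())
d=np.load('pics/top1.npz')['f']; s=np.load('pics/scene1.npz')['f']
a=cv2.resize(d[205:295,160:240],(400,450),interpolation=cv2.INTER_CUBIC); b=cv2.resize(s[220:310,210:290],(400,450),interpolation=cv2.INTER_CUBIC)
cv2.imwrite('pics/crop1.png',np.hstack([a,b]))
E
python3 m.py
```

```text
px->world rest [ 516.52481954 -131.65877561  132.66267674] [447.24612114 200.47691106 105.02705273]
top top45 [ 309  185   72   51 1486] c [ 531.6 -166.9] wh [ 80.6 170.7] a 16.9 z 44.7 mean [ 529.4 -169.    44.7]
top cap [326 200  21  16 201] c [ 520.8 -133.1] wh [24.5 47.2] a 18.4 z 124.1 mean [ 520.  -132.6  124.9]
top plug [415 181  11  14  26] c [ 563.2 -351.1] wh [37.3  2.4] a 29.3 z 96.7 mean [ 563.2 -351.1   95.7]
top plug [366 193   9   9  56] c [ 547.9 -223.9] wh [19.1 18. ] a 39.8 z 96.6 mean [ 547.8 -223.6   96.3]
top vice [376. 149.  60.] [520. 269. 124.]
scene top45 [114 233  82  73 286] c [ 354.  -204.2] wh [234.9   6.5] a 89.9 z 43.9 mean [ 354.  -214.9   44. ]
scene top45 [ 206  255   66   70 2032] c [ 531.8 -168.9] wh [ 81.2 172.6] a 16.9 z 44.9 mean [ 541.6 -185.    44.9]
scene cap [235 234  18  20 235] c [ 522.6 -136. ] wh [23.2 49.7] a 17.2 z 124.7 mean [ 525.4 -140.4  125. ]
scene plug [236 246  18  19  80] c [ 532.2 -138.9] wh [49.1 19. ] a 81.0 z 95.2 mean [ 530.8 -147.5   95.4]
scene plug [224 284  12  12 104] c [ 550.  -226.8] wh [19.  20.5] a 22.1 z 96.5 mean [ 551.  -228.3   96. ]
scene vice [385. 146.  60.] [520. 266. 121.]
```

View pics/crop1.png

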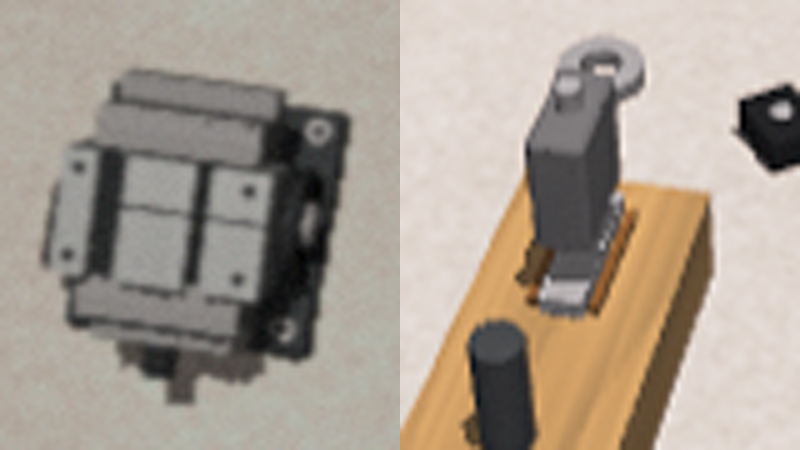

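The left crop shows the grey vice block: wide shallow groove at crop u≈108, narrow slot at u≈198, and the scribed line crossing it at v≈212. The right crop shows the grey gauge in the small rest with the plug in front of it, so the choice is right. Next I'll fit the block's face.

```bash
cat > v.py <<'E'
from h import *
d=np.load('pics/top1.npz'); W=d['W']
def px(cu,cv): return 160+cu/5,205+cv/5
for n in ['top','scene']:
    W=np.load(f'pics/{n}1.npz')['W']
    # face points: near the expected land (between groove and slot) seen in the top crop
    T=np.load('pics/top1.npz')['W']
    c=[T[int(px(155,v)[1]),int(px(155,v)[0])] for v in (180,255)]+[T[int(px(240,v)[1]),int(px(240,v)[0])] for v in (190,270)]
    if n=='top': print(np.round(c,1))
    c=np.array(c); lo=c.min(0)[:2]; hi=c.max(0)[:2]
    m=(W[...,0]>lo[0]-5)&(W[...,0]<hi[0]+5)&(W[...,1]>lo[1]-5)&(W[...,1]<hi[1]+5)&(W[...,2]>80)
    P=W[m]
    for _ in range(10):
        A=np.c_[P[:,:2],np.ones(len(P))]; s=np.linalg.lstsq(A,P[:,2],rcond=None)[0]; r=P[:,2]-A@s
        k=np.abs(r)<max(2.,1.5*np.abs(r).std()) ; 
        if k.all(): break
        P=P[k]
    nn=np.array([-s[0],-s[1],1]); nn/=np.linalg.norm(nn)
    print(n,len(P),r.std(),'n',nn.round(4),'tilt',np.arccos(nn[2]),'az',np.degrees(np.arctan2(nn[1],nn[0])),'z at 435,205',s@[435,205,1])
print([W.round(1).tolist() for W in [T[int(px(198,212)[1]),int(px(198,212)[0])]]])
E
python3 v.py
```

```text
[[463.  214.1 117.6]
 [429.  216.7 107.6]
 [455.8 174.5 116.4]
 [419.4 177.  106.9]]
top 319 0.997268027462488 n [-0.2566  0.0615  0.9645] tilt 0.2670814359371895 az 166.51772556806478 z at 435,205 109.44989748129112
scene 134 0.6933373910295081 n [-0.2604  0.061   0.9636] tilt 0.2707646209919969 az 166.8178334848162 z at 435,205 109.58712420518681
[[450.1, 198.9, 101.1]]
```

Emit:
move_arm:
  moves:
    - [0.02,0.03,0,0]
    - [0.04,0.06,0,0]
    - [0.06,0.1,0,0]
    - [0.08,0.14,0,0]
    - [0.1,0.18,0,0]
    - [0.12,0.22,0,0]
    - [0.15,0.26,0,0]
    - [0.18,0.26,0,0]
    - [0.22,0.26,0,0]
    - [0.22,0.26,0,0]

```text
clock: 1.15
eef_pos: [437.9, -700.4, 172.1]
eef_rot: [-3.137, -0.0, 0.291]
wrist_force: [1.0, -0.2, -1.0]
finger_gap: 94.3
finger_force: 0.0
```

I had tool y the wrong way round: it points to world −y. The arm is in free space there, so I'll move over to look at the vice.

Emit:
move_arm:
  moves:
    - [0.01,-0.04,-0.03,0]
    - [0.02,-0.085,-0.03,0]
    - [0.033,-0.13,-0.03,0]
    - [0.045,-0.175,-0.03,0]
    - [0.057,-0.22,-0.03,0]
    - [0.069,-0.265,-0.03,0]
    - [0.08,-0.31,-0.03,0]
    - [0.092,-0.355,-0.03,0]
    - [0.104,-0.4,-0.03,0]
    - [0.115,-0.445,-0.03,0]
    - [0.127,-0.49,-0.03,0]
    - [0.14,-0.535,-0.03,0]

```text
clock: 2.35
eef_pos: [416.5, -159.7, 206.6]
eef_rot: [3.133, -0.003, 0.286]
wrist_force: [0.4, 0.3, 0.4]
finger_gap: 94.2
finger_force: 0.0
```

Emit:
move_arm:
  moves:
    - [0.01,-0.04,0,0]
    - [0.02,-0.085,0,0]
    - [0.033,-0.13,0,0]
    - [0.045,-0.175,0,0]
    - [0.057,-0.22,0,0]
    - [0.069,-0.265,0,0]
    - [0.08,-0.31,0,0]
    - [0.08,-0.32,0,0]
    - [0.08,-0.32,0,0]
    - [0.08,-0.32,0,0]

```text
clock: 3.35
eef_pos: [403.4, 167.3, 204.0]
eef_rot: [3.133, -0.002, 0.286]
wrist_force: [-0.8, 0.0, 0.8]
finger_gap: 94.0
finger_force: 0.0
```

Run:
```python
from h import *
c=cam('wrist'); print(c['o'],c['orientation'])
np.savez('pics/w2.npz',f=c['frame'],z=c['z_map'],W=cloud(c),Rm=c['Rm'],o=c['o'])
u,v=proj(c,(440,200,108)); print(u,v, manip.read_state()['eef_pos'])
u=int(np.clip(u,120,440)); v=int(np.clip(v,105,315)); print('crop',u-100,v-75)
cv2.imwrite('pics/w2.png',cv2.resize(c['frame'][v-75:v+75,u-100:u+100],(800,600),interpolation=cv2.INTER_CUBIC))
```

```text
[467.61024814 187.4490496  405.28113395] [ 2.9040648  -0.00846785 -1.28422714]
254.11969895231613 165.97047595994565 [403.48274077 167.06630373 203.97770176]
crop 154 90
```

View pics/w2.png

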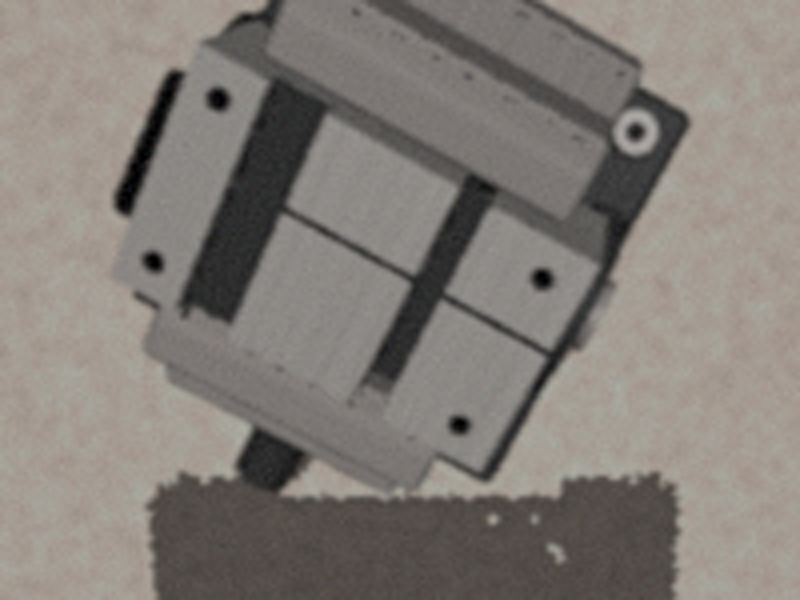

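The wrist view shows the narrow slot running from crop (480,185) to (378,390). The scribed line crosses it at crop (428,286), which is pixel (260.6,161.1); the wide groove is on the left.

```bash
cat > v2.py <<'E'
from h import *
d=np.load('pics/w2.npz'); f=d['f']; W=d['W']; c=dict(Rm=d['Rm'],o=d['o'],fx=311.301,fy=311.301,cx=277.783,cy=216.361)
o=np.array
def up(cu,cv): return 154+(cu+.5)/4-.5, 90+(cv+.5)/4-.5
m=np.zeros((420,560),np.uint8)
for q in [[(335,125),(450,180),(410,265),(295,205)],[(280,220),(400,285),(350,380),(245,330)],[(505,210),(590,270),(550,340),(460,290)],[(450,310),(540,360),(480,460),(405,390)]]:
    cv2.fillPoly(m,[np.array([up(*p) for p in q]).round().astype(np.int32)],1)
P=W[m>0]; P=P[np.isfinite(P[:,2])]
for _ in range(5):
    A=np.c_[P[:,:2],np.ones(len(P))]; s=np.linalg.lstsq(A,P[:,2],rcond=None)[0]; r=P[:,2]-A@s; P=P[np.abs(r)<3]
n=o([-s[0],-s[1],1]); n/=np.linalg.norm(n); p0=P.mean(0)
print(len(P),r.std(),n.round(4),'tilt',np.arccos(n[2]),'az',np.arctan2(n[1],n[0])-np.pi)
def hit(u,v):
    k=c['Rm']@o([(u-c['cx'])/c['fx'],(v-c['cy'])/c['fy'],1]); return c['o']+k*(n@(p0-c['o']))/(n@k)
g=cv2.cvtColor(f,cv2.COLOR_BGR2GRAY).astype(float)
# slot centre per row: darkness-weighted centroid about the expected line
C=[];wd=[]
for v in range(140,181):
    cv_=(v-90+.5)*4-.5; cu=480+(cv_-185)*(378-480)/(390-185); u0=up(cu,cv_)[0]
    us=np.arange(int(u0-9),int(u0+10)); row=g[v,us]; hi=np.percentile(row,80); w=np.clip(hi-15-row,0,None)
    C.append(hit((us*w).sum()/w.sum(),v)); wd.append(w.sum()/w.max())
C=o(C); mc=C.mean(0); U,S,V=np.linalg.svd(C-mc); ax=V[0]*np.sign(V[0][0]); 
print('slot axis',ax.round(4),'yaw',np.arctan2(ax[1],ax[0]),'resid',((C-mc)@V[1]).std(),'width px',np.mean(wd))
uphill=o([-n[0],-n[1],0]);uphill=o([0,0,1])-n*n[2]; uphill/=np.linalg.norm(uphill); print('uphill yaw',np.arctan2(uphill[1],uphill[0]))
# scribe: points on each side
L=hit(*up(350,243)); Rr=hit(*up(500,323)); y=L-Rr; y/=np.linalg.norm(y); print('scribe dir.slot',y@ax)
t=((L-mc)@np.cross(n,y).T)*0
# intersection of slot centre line and scribe line
a=np.linalg.lstsq(np.c_[ax,-y],L-mc,rcond=None)[0]; mk=mc+ax*a[0]; print('mark',mk.round(1),'direct',hit(*up(428,286)).round(1),'top-plane z',p0.round(1))
for nm,q in dict(edge_r=(552,352),groove=(283,208),bottom=(370,395),top=(480,183)).items():
    w=hit(*up(*q))-mk; print(nm,'x',round(w@ax,1),'y',round(w@np.cross(n,ax),1))
E
python3 v2.py
```

```text
3021 0.6941531443781545 [-0.2585  0.0554  0.9644] tilt 0.2676094250693186 az -0.21122214885366075
slot axis [ 0.9425 -0.2046  0.2644] yaw -0.2137397556723471 resid 0.4182914968086457 width px 8.4330518034466
uphill yaw -0.21122214885366092
scribe dir.slot -0.013179683643601258
mark [446.8 195.  114. ] direct [446.5 195.2 113.9] top-plane z [444.4 199.  113.1]
edge_r x 0.2 y -32.5
groove x -0.6 y 37.2
bottom x -31.8 y 0.3
top x 26.5 y 0.4
```

Everything agrees: the edge is at −32.5, the groove at 37.2, the tilt is 0.268 rad and the yaw −0.213. Now the gauge, measured with the same camera.

Emit:
move_arm:
  moves:
    - [0,0.04,0,0]
    - [0,0.085,0,0]
    - [0,0.13,0,0]
    - [0,0.175,0,0]
    - [-0.01,0.22,0,0]
    - [-0.01,0.265,0,0]
    - [-0.01,0.305,0,0]
    - [-0.01,0.305,0,0]
    - [-0.01,0.305,0,0]

```text
clock: 4.3
eef_pos: [479.2, -128.7, 206.1]
eef_rot: [3.134, -0.002, 0.283]
wrist_force: [-0.2, -0.6, -0.2]
finger_gap: 94.2
finger_force: 0.0
```

```bash
cat > g.py <<'E'
from h import *
c=cam('wrist'); W=cloud(c); np.savez('pics/w3.npz',f=c['frame'],z=c['z_map'],W=W,Rm=c['Rm'],o=c['o'])
s=manip.read_state(); print(s['eef_pos'],s['eef_rot'],proj(c,(521,-134,125)))
z=W[...,2]; B=(abs(W[...,0]-530)<130)&(abs(W[...,1]+160)<140)
for l,lo,hi in [('rest',40,48),('cap',118,130),('knob',131,140),('plug',92,101)]:
    k,lab,st,ce=cv2.connectedComponentsWithStats((B&(z>lo)&(z<hi)).astype(np.uint8))
    for i in range(1,k):
        if st[i,4]>60:
            P=W[lab==i]; r=cv2.minAreaRect(P[:,:2].astype(np.float32)); print(l,st[i],np.round(r[0],1),np.round(r[1],1),round(r[2],1),P.mean(0).round(1))
cv2.imwrite('pics/w3.png',c['frame'])
E
python3 g.py
```

```text
[ 479.30144623 -127.71820669  206.25455568] [ 3.13375590e+00 -1.98093436e-03  2.85001720e-01] (np.float64(295.0194110573344), np.float64(173.63375460379325))
rest [414 108  39  46 592] [ 599.2 -277.2] [51.4 30.1] 57.1 [ 597.4 -277.5   44.3]
rest [ 247  130  151   72 7971] [ 530.7 -168.2] [ 80.2 170.2] 16.9 [ 533.7 -169.7   45.4]
cap [ 269  160   53   28 1258] [ 520.3 -134.5] [24.6 47.6] 18.0 [ 521.2 -134.1  124.8]
knob [291 170  11  12 107] [ 520.5 -134.3] [9.7 8.8] 17.1 [ 520.7 -134.4  135.3]
plug [378 160  22  21 358] [ 547.9 -224.8] [19.9 19.6] 64.7 [ 548.1 -224.3   97. ]
```

View pics/w3.png

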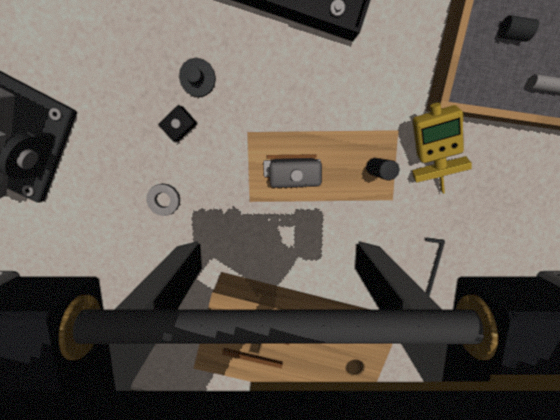

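The wrist view shows the gauge cap at (297,174), with the plug at (383,168) to its right. The cap, knob and rest agree: gauge at (520.6, −134.4), yaw about 0.30.

Emit:
move_arm:
  moves:
    - [0.02,0.01,0,-0.01]
    - [0.038,0.018,0,-0.01]
    - [0.038,0.018,0.02,-0.01]
    - [0.038,0.018,0.055,-0.01]
    - [0.038,0.017,0.09,-0.01]
    - [0.038,0.017,0.115,-0.01]
    - [0.038,0.017,0.125,-0.01]
    - [0.038,0.017,0.125,-0.01]
    - [0.038,0.017,0.125,-0.01]

```text
clock: 5.25
eef_pos: [522.3, -133.5, 82.9]
eef_rot: [3.133, -0.004, 0.297]
wrist_force: [0.2, -0.6, 0.6]
finger_gap: 94.1
finger_force: 0.0
```

Emit:
move_arm:
  moves:
    - [-0.001,0.001,0.002,0]
    - [-0.001,0.001,0.002,0]
    - [-0.001,0.001,0.002,0]
    - [-0.001,0.001,0.002,0]
    - [-0.001,0.001,0.002,0]
    - [-0.001,0.001,0.002,0]
  jaw: 0.03
  squeeze: 15

```text
clock: 5.85
eef_pos: [521.1, -134.8, 79.6]
eef_rot: [3.134, -0.002, 0.297]
wrist_force: [0.2, -1.1, -0.0]
finger_gap: 49.2
finger_force: 0.0
```

Emit:
move_arm:
  moves:
    - [0,0,0,0]
    - [0,0,0,0]
    - [0,0,0,0]
    - [0,0,-0.01,0]
    - [0,0,-0.02,0]
    - [0,0,-0.02,0]
    - [0,0,-0.02,0]

```text
clock: 6.55
eef_pos: [521.1, -134.7, 99.9]
eef_rot: [3.133, -0.003, 0.297]
wrist_force: [-0.7, 0.4, -2.9]
finger_gap: 47.8
finger_force: 15.0
```

```bash
cat > t.py <<'E'
from h import *
import sys
# gauge attitude from the scene camera: plane through its +x face; and the cap seen from above
s=manip.read_state(); Rt=R.from_euler('xyz',s['eef_rot']).as_matrix(); p=s['eef_pos']; gp=p-Rt[:,2]*manip.grasp_offset
print('tcp',p.round(1),s['eef_rot'].round(3),'F',s['wrist_force'].round(1),'gap',round(s['finger_gap'],1))
def plane(P,Nguess):
    for _ in range(8):
        m=np.median(P,0) if _==0 else P.mean(0); U,S,V=np.linalg.svd(P-m,full_matrices=False); n=V[2]*np.sign(V[2]@Nguess); r=(P-m)@n; P=P[abs(r)<max(1.2,1.5*r.std())]
    return n,m,len(P),r.std()
for nm in (sys.argv[1:] or ['scene']):
    c=cam(nm); W=cloud(c); L=(W-gp)@Rt # tool coords about the grasp point (z down)
    np.savez(f'pics/last_{nm}.npz',f=c['frame'],W=W,L=L); print(nm,'grasp px',proj(c,gp))
    a=(abs(L[...,1])<21)&(L[...,0]>3)&(L[...,0]<25)&(L[...,2]>-28)&(L[...,2]<22)
    b=(abs(L[...,1])<21)&(abs(L[...,0])<22)&(L[...,2]>-37)&(L[...,2]<-12)
    for l,m,g in [('xface',a,[1,0,0]),('cap',b,[0,0,-1])]:
        if m.sum()>25:
            n,q,k,e=plane(L[m],np.array(g)); print(l,k,'n',n.round(3),'at',q.round(1),'rms',e.round(2),'lean', (np.arctan2(n[2],n[0]) if l=='xface' else np.arctan2(-n[0],-n[2])).round(3))
E
python3 t.py scene wrist
```

```text
tcp [ 521.1 -134.7   99.9] [ 3.133e+00 -3.000e-03  2.970e-01] F [-0.7  0.4 -2.9] gap 47.8
scene grasp px (np.float64(243.78195485515283), np.float64(243.48947075718576))
xface 144 n [ 1.    -0.008 -0.004] at [12.2  1.4 -3.2] rms 0.38 lean -0.004
cap 51 n [ 0.854 -0.022 -0.52 ] at [ 10.    1.7 -25.6] rms 0.59 lean -1.023
wrist grasp px (np.float64(277.0531469512711), np.float64(252.60573156876362))
xface 1839 n [ 1.    -0.009 -0.01 ] at [11.4 -0.1 -6.9] rms 0.35 lean -0.01
cap 2265 n [ 0.023  0.009 -1.   ] at [  1.1   0.1 -26.4] rms 0.54 lean -0.023
```

It's gripped and upright, and the wrist camera reads its lean directly. The tool can't tilt, so I'll pivot the gauge in the pads by bracing its blade on the rest's slot rim, aiming for a lean of −0.268.

Emit:
move_arm:
  moves:
    - [-0.003,0,0,0]
    - [-0.006,0,0,0]
    - [-0.009,0,0,0]
    - [-0.012,0,0,0]
    - [-0.012,0,0,0]

```text
clock: 7.15
eef_pos: [509.2, -138.3, 99.6]
eef_rot: [3.133, -0.002, 0.297]
wrist_force: [0.7, -0.2, -1.5]
finger_gap: 48.2
finger_force: 15.0
```

```bash
python3 t.py wrist
```

```text
tcp [ 509.2 -138.3   99.6] [ 3.133e+00 -2.000e-03  2.970e-01] F [ 0.7 -0.2 -1.5] gap 48.2
wrist grasp px (np.float64(276.9343754851365), np.float64(252.62992359476615))
xface 2280 n [ 0.996 -0.001 -0.087] at [12.9  0.1 -7.1] rms 0.35 lean -0.088
cap 2044 n [-0.024  0.001 -1.   ] at [  1.9   0.1 -26.8] rms 0.51 lean 0.024
```

Emit:
move_arm:
  moves:
    - [-0.003,0,0,0]
    - [-0.006,0,0,0]
    - [-0.009,0,0,0]
    - [-0.012,0,0,0]
    - [-0.014,0,0,0]
    - [-0.014,0,0,0]

```text
clock: 7.8
eef_pos: [495.9, -142.4, 99.6]
eef_rot: [3.133, -0.002, 0.297]
wrist_force: [1.0, -0.6, -3.1]
finger_gap: 48.0
finger_force: 15.0
```

```bash
python3 t.py wrist
```

```text
tcp [ 495.9 -142.4   99.6] [ 3.133e+00 -2.000e-03  2.970e-01] F [ 1.  -0.6 -3.1] gap 48.0
wrist grasp px (np.float64(276.8843535580784), np.float64(252.62440735597494))
xface 2919 n [ 0.975 -0.001 -0.221] at [15.6  0.1 -7.7] rms 0.36 lean -0.223
cap 1160 n [ 0.444 -0.    -0.896] at [  7.8   0.1 -27.5] rms 0.84 lean -0.461
```

Emit:
move_arm:
  moves:
    - [-0.002,0,0,0]
    - [-0.004,0,0,0]
    - [-0.004,0,0,0]
    - [-0.004,0,-0.02,0]
    - [-0.004,0,-0.05,0]
    - [-0.004,0,-0.09,0]
    - [-0.004,0,-0.11,0]
    - [-0.004,0,-0.11,0]

```text
clock: 8.65
eef_pos: [492.6, -143.1, 212.0]
eef_rot: [3.131, -0.005, 0.297]
wrist_force: [-0.5, 0.3, -2.5]
finger_gap: 47.7
finger_force: 15.0
```

```bash
python3 t.py wrist
```

```text
tcp [ 492.6 -143.1  212. ] [ 3.131 -0.005  0.297] F [-0.5  0.3 -2.5] gap 47.7
wrist grasp px (np.float64(276.9147272981819), np.float64(252.583926221135))
xface 3127 n [ 0.966 -0.001 -0.257] at [16.5  0.  -7.6] rms 0.38 lean -0.26
cap 1276 n [ 0.53  -0.    -0.848] at [  7.5  -0.1 -27.9] rms 0.91 lean -0.559
```

The lean is right, but the x-face has shifted relative to the pads. I'll check the profile and grip height before the approach.

```bash
python3 t.py scene
python3 - <<'E'
from h import *
for n in ['wrist','scene']:
    L=np.load(f'pics/last_{n}.npz')['L']
    m=(abs(L[...,1])<5)&(abs(L[...,0])<60)&(L[...,2]>-50)&(L[...,2]<95)
    P=L[m]; 
    for z in range(-42,92,6):
        q=P[abs(P[:,2]-z)<1.5]
        if len(q): print(n,z,len(q),'x',q[:,0].min().round(1),np.median(q[:,0]).round(1),q[:,0].max().round(1))
f=np.load('pics/last_scene.npz')['f']; c=dict(np.load('pics/last_scene.npz'))
W=c['L']; m=(np.abs(W)<70).all(-1); v,u=np.where(m); u0,v0=int(np.median(u)),int(np.median(v)); print(u0,v0)
cv2.imwrite('pics/s4.png',cv2.resize(f[max(v0-60,0):v0+60,u0-60:u0+60],(600,600),interpolation=cv2.INTER_CUBIC))
E
```

```text
tcp [ 491.8 -142.8  209.8] [ 3.133e+00 -3.000e-03  2.970e-01] F [ 0.2 -0.5 -2.3] gap 47.9
scene grasp px (np.float64(223.19849403694943), np.float64(192.85609020270425))
xface 280 n [ 0.966  0.    -0.26 ] at [17.8  1.3 -4.3] rms 0.53 lean -0.263
cap 69 n [ 0.904 -0.017 -0.427] at [ 12.5  -0.9 -22.8] rms 0.55 lean -1.13
wrist -36 271 x -8.2 -2.4 2.9
wrist -30 115 x 0.1 4.2 10.9
wrist -24 66 x 9.2 12.2 13.3
wrist -18 60 x 12.4 13.9 14.8
wrist -12 51 x 14.4 15.4 16.2
wrist -6 50 x 16.1 17.0 18.0
wrist 0 40 x 17.5 18.5 19.4
wrist 6 38 x 18.9 20.1 21.2
wrist 12 34 x 20.7 21.7 22.4
wrist 18 27 x 22.6 23.2 23.5
wrist 30 1 x 21.7 21.7 21.7
wrist 36 23 x 20.6 22.3 25.4
wrist 42 29 x 21.7 26.2 27.3
wrist 48 4 x 27.3 27.4 27.4
wrist 60 7 x 26.5 26.8 27.4
wrist 66 7 x 28.1 28.6 29.0
wrist 72 9 x 29.5 30.2 31.1
wrist 78 3 x 31.3 31.4 31.4
scene -36 5 x -0.9 0.6 2.2
scene -30 5 x 2.2 3.7 9.4
scene -24 7 x 11.7 12.7 13.3
scene -18 2 x 14.0 14.4 14.8
scene -12 4 x 15.7 16.0 16.5
scene -6 4 x 16.6 17.4 17.9
scene 0 4 x 17.8 18.8 19.6
scene 6 6 x 19.3 20.8 21.8
scene 12 4 x 21.4 22.4 23.3
scene 18 4 x 23.5 24.0 24.4
scene 30 4 x 20.5 21.0 22.0
scene 36 4 x 18.5 22.1 23.1
scene 42 6 x 24.4 27.1 28.1
scene 48 3 x 27.2 28.2 28.3
scene 54 1 x 26.3 26.3 26.3
scene 60 3 x 24.9 25.5 27.1
scene 66 7 x 21.3 26.5 30.0
scene 72 8 x 22.2 26.4 30.0
scene 78 6 x 25.8 28.5 31.7
227 191
```

View pics/s4.png

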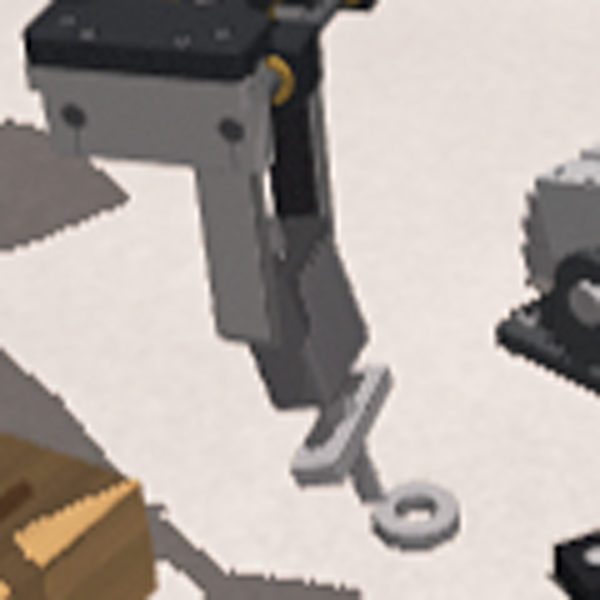

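The profile and the picture agree: the gauge leans 0.262 in the grip. Its base centre is 19.6 mm ahead of the TCP and 31.9 mm below it. I'll carry it over the mark and turn to the slot's yaw.

Emit:
move_arm:
  moves:
    - [0.002,-0.02,0,0.03]
    - [0.005,-0.055,0,0.08]
    - [0.008,-0.095,0,0.14]
    - [0.011,-0.135,0,0.2]
    - [0.014,-0.175,0,0.26]
    - [0.017,-0.215,0,0.32]
    - [0.02,-0.255,0,0.38]
    - [0.023,-0.295,0,0.44]
    - [0.026,-0.33,0,0.49]
    - [0.028,-0.35,0,0.51]
    - [0.028,-0.352,0,0.51]
    - [0.028,-0.352,0,0.51]
  squeeze: 20

```text
clock: 9.95
eef_pos: [415.1, 201.8, 205.3]
eef_rot: [3.134, -0.004, -0.212]
wrist_force: [0.1, -0.1, -2.0]
finger_gap: 48.0
finger_force: 20.0
```

```bash
python3 t.py wrist
python3 - <<'E'
from h import *
c=cam('wrist'); cv2.imwrite('pics/w5.png',cv2.resize(c['frame'][90:330,120:440],(800,600),interpolation=cv2.INTER_CUBIC))
for p in [(446.7,195,114)]: print(proj(c,p))
E
```

```text
tcp [415.1 201.8 205.3] [ 3.134 -0.004 -0.212] F [ 0.1 -0.1 -2. ] gap 48.0
wrist grasp px (np.float64(276.3954525305925), np.float64(253.19771765127746))
xface 3132 n [ 0.966 -0.002 -0.257] at [16.9  0.1 -7.6] rms 0.37 lean -0.26
cap 1328 n [ 0.539 -0.013 -0.842] at [  7.8   0.3 -27.9] rms 0.94 lean -0.569
(np.float64(275.74282331238464), np.float64(180.23358743670516))
```

View pics/w5.png

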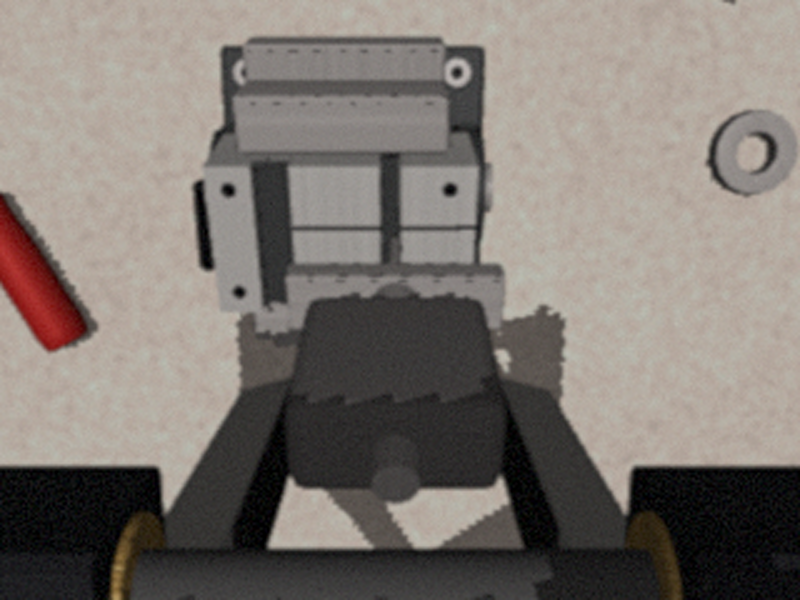

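The wrist view shows the slot at crop u≈391, the scribe at v≈228, and the base (287–503, middle 395) with the blade at (396,248), almost in line. Next I'll work out the exact offset in the tool frame.

```bash
cat > a.py <<'E'
from h import *
s=manip.read_state(); Rt=R.from_euler('xyz',s['eef_rot']).as_matrix(); tcp=s['eef_pos']
c=cam('wrist'); W=cloud(c); L=(W-tcp)@Rt; g=cv2.cvtColor(c['frame'],cv2.COLOR_BGR2GRAY).astype(float)
o=c['o']
# face plane from depth
n0=np.array([-.2583,.056,.9644]); M=np.array([446.7,195,114.])
d=(W-M)@n0; T=W-M; ux=np.array([.9422,-.2042,.2643]); uy=np.cross(n0,ux)
X=T@ux; Y=T@uy; m=(abs(d)<5)&(X>3)&(X<20)&(((Y>6)&(Y<33))|((Y<-6)&(Y>-28)))
P=W[m]; A=np.c_[P[:,:2],np.ones(len(P))]; k=np.linalg.lstsq(A,P[:,2],rcond=None)[0]; n=np.array([-k[0],-k[1],1]); n/=np.linalg.norm(n); p0=P.mean(0)
print('face n tool',(n@Rt).round(4),'offset from M',((p0-M)@n0).round(2),len(P))
def hit(u,v):
    r=c['Rm']@np.array([(u-c['cx'])/c['fx'],(v-c['cy'])/c['fy'],1]); return (o+r*(n@(p0-o))/(n@r)-tcp)@Rt
S=[]
for v in range(157,178):
    us=np.arange(267,287); row=g[v,us]; w=np.clip(np.percentile(row,80)-15-row,0,None); S.append(hit((us*w).sum()/w.sum(),v))
S=np.array(S); q=np.polyfit(S[:,0],S[:,1],1)
# scribe: darkest row left and right
V=[]
for u in list(range(244,266))+list(range(288,305)):
    col=g[176:187,u]; w=np.clip(np.median(col)-8-col,0,None); V.append(hit(u,176+(np.arange(11)*w).sum()/w.sum()) if w.sum()>0 else [np.nan]*3)
V=np.array(V); V=V[~np.isnan(V[:,0])]; b=np.polyfit(V[:,1],V[:,0],1)
x=b[1]; y=np.polyval(q,x); x=np.polyval(b,y)
mk=hit(*proj(c,tcp+Rt@np.array([x,y,(p0-tcp)@Rt[:,2]])))
zf=((p0-tcp)@n - np.array([x,y,0])@(n@Rt))/(n@Rt)[2]; mk=np.array([x,y,zf])
print('slot slope',q[0].round(4),'scribe slope',b[0].round(4),'mark tool',mk.round(1),'world',(tcp+Rt@mk).round(1))
# base ends, blade in tool coords
B=L[(L[...,2]>17)&(L[...,2]<34)&(abs(L[...,1])<40)&(L[...,0]>10)&(L[...,0]<40)]
print('base y',np.percentile(B[:,1],[1,99]).round(1), 'zx',B.mean(0).round(1))
bl=L[(L[...,2]>38)&(L[...,2]<62)&(abs(L[...,1])<8)&(L[...,0]>15)&(L[...,0]<45)]
print('blade',len(bl),bl.min(0).round(1),bl.max(0).round(1),np.median(bl,0).round(1))
E
python3 a.py
```

```text
face n tool [-0.2611  0.0055 -0.9653] offset from M -0.11 916
slot slope -0.0063 scribe slope 0.0026 mark tool [30.5 -1.2 92.4] world [446.  195.2 113.7]
base y [-30.9  32.2] zx [23.1  0.6 22.2]
blade 41 [26.7 -0.6 38.7] [31.9  1.9 57.9] [29.4  0.2 48.6]
```

Emit:
move_arm:
  moves:
    - [0,-0.0016,0.01,0]
    - [0.001,-0.0016,0.02,0]
    - [0.0018,-0.0016,0.027,0]
    - [0.0018,-0.0016,0.027,0]
    - [0.0032,-0.0016,0.032,0]
    - [0.0045,-0.0016,0.037,0]
    - [0.0059,-0.0016,0.042,0]
    - [0.0073,-0.0016,0.047,0]
    - [0.0088,-0.0016,0.0525,0]
    - [0.0088,-0.0016,0.0525,0]

```text
clock: 11.1
eef_pos: [424.6, 201.3, 153.4]
eef_rot: [3.135, -0.005, -0.213]
wrist_force: [0.6, 0.6, -0.7]
finger_gap: 48.0
finger_force: 20.0
```

```bash
python3 t.py wrist
python3 - <<'E'
from h import *
c=cam('wrist'); w=c['frame'][140:300,180:380]; s=cam('scene'); q=proj(s,(440,197,120)); u,v=map(int,q)
f=s['frame'][v-40:v+40,u-50:u+50]
cv2.imwrite('pics/w6.png',np.hstack([cv2.resize(x,(400,320),interpolation=cv2.INTER_CUBIC) for x in (w,f)]))
E
```

```text
tcp [424.6 201.3 153.4] [ 3.135 -0.005 -0.213] F [ 0.6  0.6 -0.7] gap 48.0
wrist grasp px (np.float64(276.3685171425577), np.float64(253.193620018372))
xface 3131 n [ 0.966 -0.002 -0.257] at [16.8  0.  -7.6] rms 0.38 lean -0.26
cap 1277 n [ 0.523 -0.004 -0.852] at [  7.8   0.2 -27.9] rms 0.9 lean -0.55
```

View pics/w6.png

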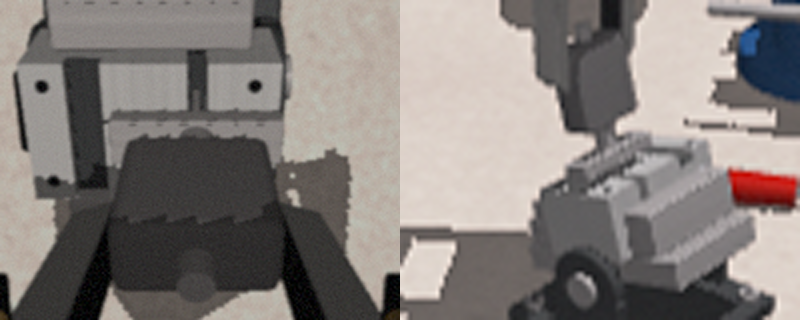

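The blade is in the slot: at crop (196,100), with the slot spanning 188–207. No contact force yet, so I'll seat it gently.

Emit:
move_arm:
  moves:
    - [0.0005,0,0.002,0]
    - [0.001,0,0.004,0]
    - [0.0015,0,0.006,0]
    - [0.0017,0,0.007,0]
    - [0.0017,0,0.007,0]

```text
clock: 11.75
eef_pos: [426.6, 201.1, 147.2]
eef_rot: [3.136, -0.006, -0.213]
wrist_force: [1.1, 0.4, 0.3]
finger_gap: 47.9
finger_force: 20.0
```

```bash
python3 t.py wrist
```

```text
tcp [426.6 201.1 147.2] [ 3.136 -0.006 -0.213] F [1.1 0.4 0.3] gap 47.9
wrist grasp px (np.float64(276.37363756030913), np.float64(253.20221340535426))
xface 3124 n [ 0.966 -0.002 -0.259] at [16.9  0.1 -7.7] rms 0.38 lean -0.262
cap 1285 n [ 0.531 -0.002 -0.847] at [  7.8   0.1 -28. ] rms 0.92 lean -0.56
```

Emit:
move_arm:
  moves:
    - [0.0002,0,0.0005,0]
    - [0.0003,0,0.001,0]
    - [0.0004,0,0.0015,0]
    - [0.0004,0,0.0015,0]
    - [0.0004,0,0.0015,0]

```text
clock: 12.3
eef_pos: [426.9, 200.9, 145.9]
eef_rot: [3.136, -0.006, -0.213]
wrist_force: [-0.8, 0.1, 1.8]
finger_gap: 48.0
finger_force: 20.0
```

```bash
python3 t.py wrist
```

```text
tcp [426.9 200.9 145.9] [ 3.136 -0.006 -0.213] F [-0.8  0.1  1.8] gap 48.0
wrist grasp px (np.float64(276.38544169652846), np.float64(253.14775972975977))
xface 3144 n [ 0.966 -0.002 -0.259] at [16.8 -0.  -7.6] rms 0.38 lean -0.262
cap 1308 n [ 0.54   0.002 -0.842] at [  7.7   0.2 -28. ] rms 0.92 lean -0.57
```

Emit:
move_arm:
  moves:
    - [0.0001,0,0.0005,0]
    - [0.0002,0,0.001,0]
    - [0.0002,0,0.001,0]
    - [0.0002,0,0.001,0]

```text
clock: 12.75
eef_pos: [427.1, 200.9, 145.8]
eef_rot: [3.136, -0.006, -0.213]
wrist_force: [-7.0, -2.1, 14.2]
finger_gap: 47.9
finger_force: 20.0
```

```bash
python3 t.py wrist
```

```text
tcp [427.1 200.9 145.8] [ 3.136 -0.006 -0.213] F [-7.  -2.1 14.2] gap 47.9
wrist grasp px (np.float64(276.34192418862034), np.float64(253.18896492549658))
xface 3140 n [ 0.966 -0.002 -0.257] at [16.7  0.1 -7.8] rms 0.39 lean -0.26
cap 1271 n [ 0.522 -0.009 -0.853] at [  7.7   0.3 -27.9] rms 0.9 lean -0.55
```

It's seated, but at about 17 N. I'll back off to about 10 N and ease the grip a little so the base beds flush.

Emit:
move_arm:
  moves:
    - [-0.0003,0,-0.0003,0]
    - [-0.0005,0,-0.0004,0]
    - [-0.0005,0,-0.0004,0]
    - [-0.0005,0,-0.0004,0]
  squeeze: 13

```text
clock: 13.2
eef_pos: [426.9, 201.0, 145.8]
eef_rot: [3.136, -0.007, -0.213]
wrist_force: [-1.5, -1.3, 7.7]
finger_gap: 48.0
finger_force: 13.0
```

```bash
python3 t.py wrist; python3 -c "
from h import *
s=manip.read_state();print(s['wrist_force'].round(2),s['moment'].round(3))"
```

```text
tcp [426.9 201.  145.8] [ 3.136 -0.007 -0.213] F [-1.5 -1.3  7.7] gap 48.0
wrist grasp px (np.float64(276.37226770208355), np.float64(253.21260097513942))
xface 3131 n [ 0.966 -0.001 -0.259] at [16.9  0.1 -7.7] rms 0.38 lean -0.262
cap 1303 n [ 0.53  -0.008 -0.848] at [  7.8   0.2 -28. ] rms 0.92 lean -0.558
[-0.82 -1.05  7.46] [-0.225  0.274 -0.   ]
```

Emit:
move_arm:
  moves:
    - [-0.0004,0,0.0001,0]
    - [-0.0008,0,0.0002,0]
    - [-0.0008,0,0.0002,0]

```text
clock: 13.55
eef_pos: [426.3, 201.1, 145.5]
eef_rot: [3.136, -0.007, -0.213]
wrist_force: [-0.0, -2.9, 7.2]
finger_gap: 48.0
finger_force: 13.0
```

```bash
python3 t.py wrist; python3 -c "
from h import *
s=manip.read_state();print(s['wrist_force'].round(2),s['moment'].round(3))"
```

```text
tcp [426.3 201.1 145.5] [ 3.136 -0.007 -0.213] F [-0.  -2.9  7.2] gap 48.0
wrist grasp px (np.float64(276.3695528396146), np.float64(253.18762419146688))
xface 3155 n [ 0.964  0.001 -0.267] at [16.9  0.  -7.9] rms 0.39 lean -0.271
cap 1321 n [ 0.561  0.005 -0.828] at [  7.9  -0.1 -27.9] rms 0.94 lean -0.595
[-0.95 -1.29  7.41] [-0.25  -0.083 -0.056]
```

The lean follows the hand, so the pads still hold the attitude. I'll ease the squeeze briefly so the base beds itself on the face, then grip again.

Emit:
move_arm:
  moves:
    - [0.0002,0,0,0]
    - [0.0004,0,0.0002,0]
    - [0.0004,0,0.0004,0]
    - [0.0004,0,0.0006,0]
    - [0.0004,0,0.0006,0]
  squeeze: 4

```text
clock: 14.1
eef_pos: [426.3, 201.0, 144.7]
eef_rot: [3.136, -0.006, -0.213]
wrist_force: [-1.4, -1.4, 4.9]
finger_gap: 47.8
finger_force: 4.0
```

```bash
python3 t.py wrist; python3 -c "
from h import *
s=manip.read_state();print(s['wrist_force'].round(2),s['moment'].round(3))"
```

```text
tcp [426.3 201.  144.7] [ 3.136 -0.006 -0.213] F [-1.4 -1.4  4.9] gap 47.8
wrist grasp px (np.float64(276.36592647586264), np.float64(253.21263377027122))
xface 3086 n [ 0.964  0.    -0.267] at [16.8  0.  -8.3] rms 0.37 lean -0.271
cap 1228 n [ 0.495 -0.001 -0.869] at [  7.5   0.1 -28.8] rms 0.84 lean -0.518
[-0.57 -2.18  5.73] [-0.176  0.23  -0.045]
```

Emit:
move_arm:
  moves:
    - [0.0004,0,-0.0001,0]
    - [0.0008,0,-0.0002,0]
    - [0.0008,0,-0.0002,0]

```text
clock: 14.45
eef_pos: [427.0, 200.8, 144.7]
eef_rot: [3.135, -0.006, -0.213]
wrist_force: [-2.5, -0.6, 6.1]
finger_gap: 48.2
finger_force: 4.0
```

```bash
python3 t.py wrist scene; python3 -c "
from h import *
s=manip.read_state();print(s['wrist_force'].round(2),s['moment'].round(3))"
```

```text
tcp [427.  200.8 144.7] [ 3.135 -0.006 -0.213] F [-2.5 -0.6  6.1] gap 48.2
wrist grasp px (np.float64(276.38180848476384), np.float64(253.19817688588915))
xface 3052 n [ 0.965 -0.002 -0.262] at [16.7  0.1 -8. ] rms 0.35 lean -0.265
cap 1259 n [ 0.497 -0.008 -0.868] at [  7.4   0.5 -28.9] rms 0.88 lean -0.52
scene grasp px (np.float64(285.97164995583347), np.float64(142.23912995875938))
xface 141 n [ 0.972 -0.022 -0.233] at [18.1  1.6 -4.4] rms 0.62 lean -0.235
cap 43 n [ 0.755 -0.009 -0.656] at [ 12.2   0.2 -23.5] rms 0.6 lean -0.855
[-2.19 -0.61  5.91] [-0.179  0.417 -0.019]
```

Emit:
move_arm:
  moves:
    - [-0.0003,0,0.0003,0]
    - [-0.0002,0,0.0006,0]
    - [-0.0001,0,0.001,0]
    - [0.0,0,0.0014,0]
    - [0.0,0,0.0014,0]

```text
clock: 15.05
eef_pos: [427.1, 200.8, 143.3]
eef_rot: [3.136, -0.006, -0.213]
wrist_force: [-1.6, -1.2, 5.2]
finger_gap: 48.0
finger_force: 4.0
```

```bash
python3 t.py wrist; python3 -c "
from h import *
s=manip.read_state();print(s['wrist_force'].round(2),s['moment'].round(3))"
```

```text
tcp [427.1 200.8 143.3] [ 3.136 -0.006 -0.213] F [-1.6 -1.2  5.2] gap 48.0
wrist grasp px (np.float64(276.37895211718666), np.float64(253.17780064169273))
xface 2983 n [ 0.964  0.    -0.266] at [16.5  0.1 -8.2] rms 0.35 lean -0.27
cap 1165 n [ 0.317 -0.002 -0.948] at [  7.    0.3 -29.9] rms 0.81 lean -0.322
[-0.5  -1.05  5.07] [-0.161  0.222 -0.066]
```

The lean has returned to −0.270 after slipping under load, so the base is flush. Now I'll firm up the grip and bring the press to 10 N.

Emit:
move_arm:
  moves:
    - [0,0,0,0]
    - [0,0,0,0]
    - [0.0001,0,0.0002,0]
    - [0.0001,0,0.0002,0]
  squeeze: 20

```text
clock: 15.5
eef_pos: [427.2, 200.8, 143.3]
eef_rot: [3.136, -0.006, -0.213]
wrist_force: [-3.4, -1.7, 8.6]
finger_gap: 47.9
finger_force: 20.0
```

```bash
cat > e.py <<'E'
from h import *
F=[];P=[]
for i in range(8):
    c=cam('wrist'); s=manip.read_state(); F.append(s['wrist_force']); P.append(s['eef_pos'])
F=np.mean(F,0); n=np.array([-.2583,.056,.9644]); C=F+[0,0,2.1]; ux=np.array([.9422,-.2042,.2643])
print('F',F.round(2),'normal',(C@n).round(2),'along slot',(C@ux).round(2),'across',(C@np.cross(n,ux)).round(2),np.mean(P,0).round(2))
E
python3 e.py; python3 t.py wrist
```

```text
F [-2.47 -2.13  7.78] normal 10.05 along slot 0.72 across -2.61 [427.18 200.83 143.28]
tcp [427.2 200.8 143.3] [ 3.136 -0.006 -0.213] F [-2.1 -1.7  7.7] gap 48.1
wrist grasp px (np.float64(276.3713766194074), np.float64(253.18282032213096))
xface 2981 n [ 0.965 -0.001 -0.264] at [16.5  0.1 -8.2] rms 0.35 lean -0.267
cap 1240 n [ 0.211  0.002 -0.977] at [  6.8   0.2 -30. ] rms 0.77 lean -0.213
```

The normal force is 10.05 N, with a slight −2.6 N across the slot. I'll check the centring in the slot and the position at the scribed line.

Run:
```python
from h import *
s=manip.read_state(); Rt=R.from_euler('xyz',s['eef_rot']).as_matrix(); tcp=s['eef_pos']
c=cam('wrist'); t=cam('top')
W=cloud(c); L=(W-tcp)@Rt
n0=np.array([-.2583,.056,.9644]); M=np.array([446.3,195.1,113.8]); ux=np.array([.9422,-.2042,.2643]); uy=np.cross(n0,ux)
T=W-M; X=T@ux;Y=T@uy;D=T@n0
m=(X>12)&(X<21)&(((Y>6)&(Y<33))|((Y<-6)&(Y>-28)))&(abs(D)<5)
print('face D mean',np.nanmean(D[m]).round(2),m.sum())
# base top points: D about 10
b=(D>7)&(D<13)&(abs(Y)<40)&(X>2)&(X<14); print('base: D',np.median(D[b]).round(2),'Y',np.percentile(Y[b],[1,99]).round(1),'X max',np.percentile(X[b],[95,99]).round(1),b.sum())
ls=(D>7)&(D<13)&(X>2)&(X<14)
for a_,b_ in [(-32,-12),(12,32)]:
    q=b&(Y>a_)&(Y<b_)&(X<8); print('end',a_,'D',np.median(D[q]).round(2),q.sum(), 'Xedge',np.percentile(X[b&(Y>a_)&(Y<b_)],97).round(1))
g=cv2.cvtColor(c['frame'],cv2.COLOR_BGR2GRAY).astype(float)
Sy=[]
for x in np.arange(13,22,.5):
    ys=np.arange(-8,8.01,.25); val=[]
    for y in ys:
        u,v=proj(c,M+ux*x+uy*y+n0*np.nanmean(D[m])); val.append(cv2.getRectSubPix(g.astype(np.float32),(1,1),(u,v))[0,0])
    val=np.array(val); w=np.clip(np.percentile(val,80)-15-val,0,None); Sy.append((ys*w).sum()/w.sum())
print('slot centre Y',np.mean(Sy).round(2),np.std(Sy).round(2))
u,v=map(int,proj(c,M+n0*10)); print(u,v); w=c['frame'][v-65:v+55,u-80:u+80]
u,v=map(int,proj(t,M)); f=t['frame'][v-30:v+30,u-40:u+40]
cv2.imwrite('pics/w7.png',np.hstack([cv2.resize(x,(400,300),interpolation=cv2.INTER_CUBIC) for x in (w,f)]))
```

```text
face D mean -0.04 765
base: D 10.04 Y [-30.4  32. ] X max [8.9 9.2] 870
end -32 D 10.27 201 Xedge 9.1
end 12 D 10.09 203 Xedge 9.0
slot centre Y 0.02 0.08
278 212
```

View pics/w7.png

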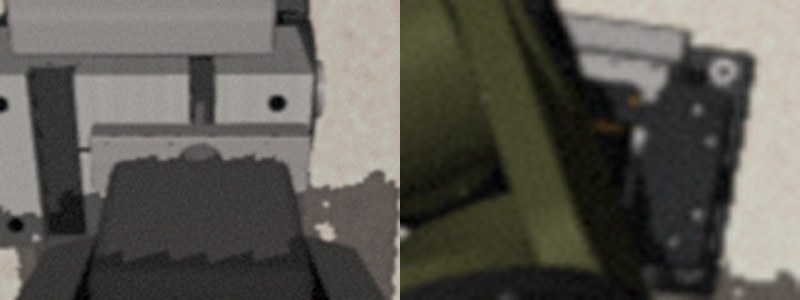

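The base top is 10.04 mm above the face for a 10 mm base, so it's flush. It is centred on the scribed line to about 0.1 mm (edge at 9.1 of 9.0), and the blade is within 0.8 mm of the slot's middle. The line shows at crop (82,150), level with the base. I'm handing in.

```bash
python3 e.py; python3 -c "
from cell import manip
print(manip.sign_off())"
```

```text
F [-2.3  -1.98  7.37] normal 9.62 along slot 0.74 across -2.42 [427.18 200.82 143.28]
the job is handed in; nothing more can be done
None
```

The job is handed in: the gauge is still gripped and held steady, its base flush on the sloping face at the scribed line and its blade down the narrow slot, presumably on the floor (blade travel can't be read), pressed with about 9.6 N.

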